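# Lay out the dresser: roll the powder drums to their lines, rings into the dish

### The job

Lay out the dresser for the evening: roll each powder drum along its own lane of the rack, without lifting it, until it lies still centred on that lane's brass line; open only the amber-lidded box, put every ring that is in it into the white ring dish, and shut the amber lid fully again. Leave the other two lids shut and the bottles, atomizer, pomade jar and hairbrush where they are.

Things in the scene. Friction and masses are not known exactly. Their poses are not given: they have to be found in the camera images.
- near_drum_center (a point): centre of the crimson bath-powder drum, lying on its side in the nearer lane of the rack: a cylinder 95 mm across and 100 mm long (too fat for the hand in any direction), about 0.3 kg; its own x is its axis. It rolls across the robot's front, starts 12 to 20 cm from its line and must go towards -y of the rack. Pushed slowly (2 or 3 cm/s) it stops within a few mm; bumped quickly it runs on for many cm. May be absent (None)
- near_line (a point): middle of the brass line (12 mm wide) across the near lane, on the lane's floor, 8 mm above the table; a drum lying on the line has its centre 47.5 mm above this point. Its y axis runs along the lane, its x axis across it, along the line
- far_drum_center (a point): centre of the teal bath-powder drum, lying on its side in the farther lane of the rack: a cylinder 95 mm across and 100 mm long (too fat for the hand in any direction), about 0.3 kg; its own x is its axis. It rolls across the robot's front, starts 12 to 20 cm from its line and must go towards +y of the rack. Pushed slowly (2 or 3 cm/s) it stops within a few mm; bumped quickly it runs on for many cm. May be absent (None)
- far_line (a point): middle of the brass line (12 mm wide) across the far lane, on the lane's floor, 8 mm above the table; a drum lying on the line has its centre 47.5 mm above this point. Its y axis runs along the lane, its x axis across it, along the line
- rack: fixed rack with two side-by-side blue lanes (lane floor 8 mm above the table), 272 mm by 400 mm; origin at the centre of its underside; lanes run along its y, at x = -65 mm (near) and +65 mm (far), each 118 mm wide between wooden rails reaching 36 mm above the table (12 mm thick); the two ends are closed by like rails, inner faces at y = +-191 mm
- smoked_lid (a joint): joint of the dark smoked-grey box's lid, hinged on the side away from the robot: 0 shut, grows as it opens, 1.57 standing upright, stop at 2.0 rad (leaning away). The hinge is stiff (about 1 N at the knob), so the lid stays wherever it is left
- smoked_knob (a point): centre of the grip of the dark smoked-grey lid's knob: an upright round button 18 mm across and 14 mm tall on an 8 mm stem; it stands 23 mm above the 6 mm thick lid's top face, 21 mm from the lid's front edge. It turns with the lid; pinched across the row (along the hinge) it can pivot between the fingers. 73 mm from the hinge line, 29 mm above it when shut
- smoked_hinge (a point): middle of the hinge line of the dark smoked-grey box, at the top of its far wall; its y axis runs along the hinge (along the row), its x away from the box and robot
- amber_lid (a joint): joint of the amber box's lid, hinged on the side away from the robot: 0 shut, grows as it opens, 1.57 standing upright, stop at 2.0 rad (leaning away). The hinge is stiff (about 1 N at the knob), so the lid stays wherever it is left
- amber_knob (a point): centre of the grip of the amber lid's knob: an upright round button 18 mm across and 14 mm tall on an 8 mm stem; it stands 23 mm above the 6 mm thick lid's top face, 21 mm from the lid's front edge. It turns with the lid; pinched across the row (along the hinge) it can pivot between the fingers. 73 mm from the hinge line, 29 mm above it when shut
- amber_hinge (a point): middle of the hinge line of the amber box, at the top of its far wall; its y axis runs along the hinge (along the row), its x away from the box and robot. The three boxes stand in a row in changing order, each 94 mm (front to back) by 98 mm outside, 86 by 90 mm inside, padded inner floor 18 mm below the hinge, box centre 47 mm from the hinge towards the robot; neighbours are 101 mm apart between centres
- clear_lid (a joint): joint of the clear pale box's lid, hinged on the side away from the robot: 0 shut, grows as it opens, 1.57 standing upright, stop at 2.0 rad (leaning away). The hinge is stiff (about 1 N at the knob), so the lid stays wherever it is left
- clear_knob (a point): centre of the grip of the clear pale lid's knob: an upright round button 18 mm across and 14 mm tall on an 8 mm stem; it stands 23 mm above the 6 mm thick lid's top face, 21 mm from the lid's front edge. It turns with the lid; pinched across the row (along the hinge) it can pivot between the fingers. 73 mm from the hinge line, 29 mm above it when shut
- clear_hinge (a point): middle of the hinge line of the clear pale box, at the top of its far wall; its y axis runs along the hinge (along the row), its x away from the box and robot
- ring0_center (a point): centre of a brass finger ring, a band 22 mm across and 9 mm wide, 12 g, lying flat at the start in the amber box, in a file of up to three, 25 mm apart front to back. May be absent (None)
- ring1_center (a point): centre of a steel finger ring, a band 22 mm across and 9 mm wide, 12 g, lying flat at the start in the amber box, in a file of up to three, 25 mm apart front to back. May be absent (None)
- ring2_center (a point): centre of a copper finger ring, a band 22 mm across and 9 mm wide, 12 g, lying flat at the start in the amber box, in a file of up to three, 25 mm apart front to back. May be absent (None)
- dish: white ceramic ring dish, loose, round, 94 mm across the rim, 24 mm tall, 0.25 kg; origin at the centre of its underside, z up
- smoked_bottle: smoked glass cologne bottle, 34 x 50 x 70 mm with a cap to 98 mm, on the mirrored tray; origin under its centre. Not part of the job, to be left alone
- amber_bottle: amber glass cologne bottle, same size, on the tray. Not part of the job, to be left alone
- clear_bottle: clear glass cologne bottle, same size, on the tray. Not part of the job, to be left alone
- atomizer: chrome atomizer, 34 mm across, 97 mm tall, on the tray; origin under its centre. Not part of the job, to be left alone
- pomade: green pomade jar with black cap, 52 mm across, 34 mm tall; origin under its centre. Not part of the job, to be left alone
- hairbrush: wooden paddle hairbrush lying on the dresser, 200 mm long, bristles down; origin under the head's end of the handle. Not part of the job, to be left alone

How it is judged:
On the way, in this order (a step that is already met when the one before it is completed fails the run):
1. the amber lid is opened (more than 1 rad) (value of joint amber_lid above 1 rad), for 0.2 s.
2. every ring lies released in the dish (horizontal distance between each of ring0_center, ring1_center, ring2_center and dish below 0.042 m and z of ring0_center in the frame of dish between 0 and 0.03 m and contact force between the fingers and ring0 below 0.1 N and z of ring1_center in the frame of dish between 0 and 0.03 m and contact force between the fingers and ring1 below 0.1 N and z of ring2_center in the frame of dish between 0 and 0.03 m and contact force between the fingers and ring2 below 0.1 N), for 0.2 s.
At the end, for the whole second after the job is handed in: Every ring lies released in the upright dish (within 42 mm of its centre, at most 30 mm above its underside); the amber lid is shut (under 0.08 rad); each drum rests with its centre within 10 mm of its line, measured along the lane, its axis within 0.2 rad of the line (all of step 2 and angle between dish's own z axis and vertical below 0.15 rad and value of joint amber_lid below 0.08 rad and linear speed of each of ring0, ring1, ring2 below 0.02 m/s and y of near_drum_center in the frame of near_line between -0.01 and 0.01 m and angle between the x axis of each of near_drum, far_drum and the x axis of rack, either way round below 0.2 rad and linear speed of each of near_drum, far_drum below 0.01 m/s and y of far_drum_center in the frame of far_line between -0.01 and 0.01 m); the robot touches nothing.
It fails at once if the smoked or the clear lid is opened (more than 0.2 rad) (value of joint any of smoked_lid, clear_lid above 0.2 rad).
It fails at once if a drum is lifted (its centre more than about 30 mm above where it rolls) (height (world z) of any of near_drum_center, far_drum_center above 0.085 m).
It fails at once if a bystander is moved by more than 40 mm (distance of any of smoked_bottle, amber_bottle, clear_bottle, atomizer, pomade, hairbrush from where it was at the start of the episode above 0.04 m).
Of near_drum, far_drum only 1 to 2 are there at a start; the rules pass over those that are not, and their reading is None.
Of ring0, ring1, ring2 only 2 to 3 are there at a start; the rules pass over those that are not, and their reading is None.
At some moment in a run one of near_drum, far_drum may be knocked a few centimetres aside while the robot is not near it.
Once in a run the grip may slacken for a moment while it holds something.
It also fails if it takes over 210 s, if anything falls off the work surface, if the arm or the gripper's body presses on something with over 40 N, if the wrist force passes 120 N, or if a joint passes its speed limit or range.

### The arm

A 6-joint arm with a two-finger parallel gripper is mounted at the origin on the work surface. World frame = base frame: x ahead of the robot, y to its left, z up, the work surface at z = 0. Lengths are in m, angles in rad, forces in N, time in s.
With the tool pointing down it reaches from about 0.2 to 0.875 m from the base axis. Payload 3.4 kg.
Tool frame: the origin (TCP) lies on the centre line of the jaws, within the pads' length; the fingertips stand 19 mm ahead of it and the grasp point (between the pads) is the TCP (bot.tip_reach is the distance from the TCP to the fingertips, in m); z points along the fingers, y is the line along which they close (so a half turn about z gives the same grasp; the last joint's range is limited). The gripper opens to 94 mm and grips with 3 to 60 N. Pads are 16 mm wide; open, the fingers measure 119 mm over their backs; the gripper's body (75 mm by 177 mm) begins 78 mm behind the grasp point.
Start: joints at [1.212, 0.276, 1.505, -0, 1.361, -0.121], TCP at [0.135, 0.559, 0.224] pointing down, gripper open.
Joint ranges: [-2.89, 2.89], [-0.75, 2.08], [0.22, 2.7], [-1.18, 4.32], [0.11, 2.71], [-2.7, 2.7]. Speed limits (rad/s): [2.57, 2.57, 3.14, 3.14, 3.14, 3.14].

### API

Orientations are given as [roll, pitch, yaw] about the fixed x, y, z axes, in that order (R = Rz(yaw) Ry(pitch) Rx(roll)).
In Python, from station import monitor, cams, workorder, bot gives the robot as it stands.
- The arm moves only by the tool step_arm, never from a script. Its argument "steps" is a list that holds one entry, the list of rows, each a list of 7 numbers: the shift along the world's x, y, z in units of 50 mm (1.0 is 50 mm), then the turn, a rotation vector about the world's x, y, z in units of 8 degrees (1.0 is 8 degrees), then the opening, from -1 (shut) to 1 (fully open). A call has 1 to 10 rows; each row is the pose to reach, as a shift and turn from the pose commanded when the call began; what a row does not reach only later rows make up. A row lasts 1/10 s, in which the tool goes at most 50 mm and 8.59 degrees, less where a joint would pass 70% of its speed; a pose out of reach is approached as far as the arm can. A call with a gripper value outside its range is refused whole. The fingers move at their own pace and stop on an object; "grip_force" is the grip in N (left out, the last holds). Time passes only in rows, so rows that repeat a pose let the fingers close. It gives the time, the measured TCP pose, the force, the opening and the grip force at its end, in the units of the state.
- monitor.read_state(): the state, without advancing time (a new reading comes with each control period).
- cams.camera(name): name is "side" or "top" or "wrist"; returns a dict with "pixels" (384x512x3 uint8, blue, green, red), "z_map" (384x512 float32, m along the optical axis (not along the pixel's ray), 0 where there is no reading), "mtx" (3x3 intrinsics, pixels), "rvec" (rotation vector, rad) and "tvec" (3), from world to camera coordinates, as OpenCV has them. Camera axes: x right, y down, z forward; pixel columns grow to the right and rows downward; lengths in m; the calibration is good to about 2 mm. A picture is of the moment at which its call begins.
- workorder.sign_off(): hands the job in; it is judged then, once.
The state is a dict: "time": time; "q": joint angles; "joint_velocities": joint speeds; "tau": joint torques, N m; "tcp_pos": TCP position; "ee_rot": TCP orientation; "force": force on the tool from outside, world axes, zero at the start; "moment": the same for the moment, N m; "grip_width": finger opening in m; "grip_force": force on a finger pad.
Only numpy, scipy, OpenCV 4.12 (cv2) and the standard library are available. Lean on these libraries where they do the work, as an engineer would, in place of code of your own. Each camera call takes 0.05 s, during which the arm holds its last target. There are 200 camera calls.

## Working session

There is one attempt and no reset: what is moved stays moved. The work goes in short steps, Python scripts to look and compute and a tool call to move; the robot and the scene stay as the last step left them, time stands still between calls to the robot, and variables do not carry over. Pictures are saved under pics/ and viewed, at most 14 in all, crops included, and the job is handed in when it is done.

Besides the shell and the picture viewer there is one more tool, called after "Call:" as name(argument=value, ...) on one line, values as JSON. step_arm: Moves the arm, as the interface text tells. Its arguments: {"type":"object","properties":{"steps":{"type":"array","items":{"type":"array","items":{"type":"array","items":{"type":"number"}}}},"grip_force":{"type":"number"}},"required":["steps"]}

```bash
mkdir -p pics
cat > h.py <<'E'
import numpy as np, cv2
from station import monitor, cams, workorder, bot
def cap(n):
    c=cams.camera(n); R=cv2.Rodrigues(np.array(c['rvec'],float))[0]; t=np.array(c['tvec'],float).ravel()
    z=c['z_map']; K=np.array(c['mtx']); v,u=np.mgrid[:z.shape[0],:z.shape[1]]
    P=np.stack([(u-K[0,2])/K[0,0]*z,(v-K[1,2])/K[1,1]*z,z],-1)
    W=(P-t)@R; W[z==0]=np.nan
    return c['pixels'],W,(K,R,t)
def st():
    s=monitor.read_state(); print({k:np.round(s[k],4).tolist() for k in('time','tcp_pos','ee_rot','force','grip_width','grip_force','q')})
E
python3 - <<'E'
from h import *
a,W,_=cap('top'); b,W2,_=cap('side')
cv2.imwrite('pics/top.png',a);cv2.imwrite('pics/side.png',b)
np.save('top.npy',W);np.save('side.npy',W2)
st()
E
```

```text
{'time': 0.1, 'tcp_pos': [0.1353, 0.5584, 0.2237], 'ee_rot': [-3.14, -0.0002, 2.9038], 'force': [0.1656, -0.5451, -0.155], 'grip_width': 0.0942, 'grip_force': 0.0, 'q': [1.212, 0.2765, 1.5059, -0.0, 1.3607, -0.121]}
```

View pics/top.png

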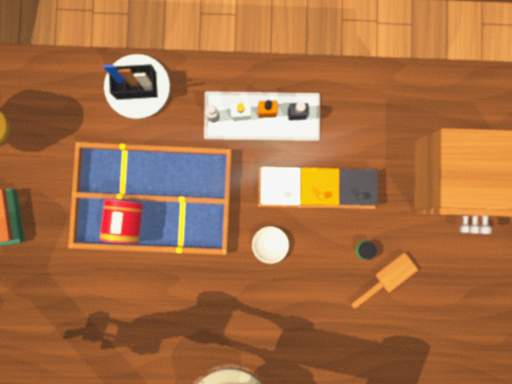

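View pics/side.png

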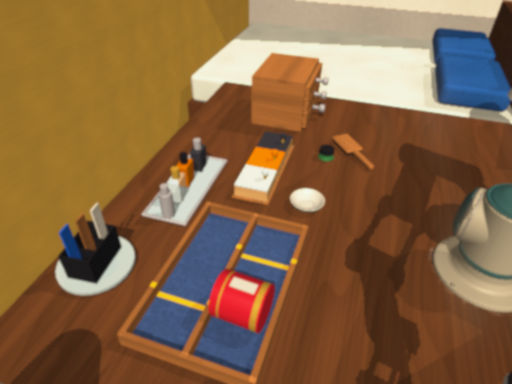

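The top view shows only the red near drum (120,222) with its brass line at (181,224), so the far drum is absent. The amber box (320,186) is in the middle of the row with white on its left and smoked on its right. The dish is at (270,244).

Run:
```python
from h import *
a=cv2.imread('pics/top.png').astype(int);W=np.load('top.npy')
for n,(u,v) in dict(drum=(120,222),nl0=(181,205),nl1=(179,243),rackTL=(78,145),rackTR=(229,151),rackBL=(70,246),rackBR=(226,252),amb=(320,186),ambTL=(302,169),ambTR=(339,170),ambBL=(302,205),ambBR=(339,205),dish=(270,244),white=(280,186)).items():
    print(n,np.round(W[v,u],4))
b,g,r=a[...,0],a[...,1],a[...,2]
for n,m in dict(red=(r>140)&(g<60)&(b<70),line=(r>170)&(g>150)&(b<90),amber=(r>190)&(g>120)&(g<190)&(b<60)).items():
    m=m&np.isfinite(W[...,2]); k,l,s,c=cv2.connectedComponentsWithStats(m.astype(np.uint8))
    for i in range(1,k):
        if s[i,4]>20:
            p=W[l==i]; print(n,s[i],np.round(p.min(0),4),np.round(p.max(0),4),np.round(np.median(p,0),4))
# dish
m=(np.abs(np.indices(b.shape)[1]-270)<25)&(np.abs(np.indices(b.shape)[0]-244)<25)&(W[...,2]>.006)
p=W[m];print('dish',p.min(0),p.max(0))
# lids/knobs
m=(W[...,2]>.05)&(np.indices(b.shape)[1]>250)&(np.indices(b.shape)[1]<385)&(np.indices(b.shape)[0]>160)&(np.indices(b.shape)[0]<212)
k,l,s,c=cv2.connectedComponentsWithStats(m.astype(np.uint8))
for i in range(1,k): print(s[i],np.round(W[l==i].mean(0),4),np.round(W[l==i].max(0),4))
m=(np.indices(b.shape)[1]>250)&(np.indices(b.shape)[1]<385)&(np.indices(b.shape)[0]>160)&(np.indices(b.shape)[0]<212)&(W[...,2]>.02)
print(W[m].min(0),W[m].max(0),np.median(W[m],0))
y=W[m]; print(cv2.minAreaRect(y[:,:2].astype(np.float32)))
```

```text
drum [0.4795 0.2763 0.1055]
nl0 [0.5271 0.1424 0.0126]
nl1 [0.4275 0.1444 0.0103]
rackTL [0.6746 0.4109 0.0343]
rackTR [0.6703 0.0198 0.0373]
rackBL [0.4141 0.418  0.0361]
rackBR [0.4087 0.0198 0.0339]
amb [ 0.585  -0.2177  0.0485]
ambTL [ 0.6271 -0.1697  0.0534]
ambTR [ 0.6292 -0.2686  0.0356]
ambBL [ 0.5359 -0.1767  0.0097]
ambBR [ 0.5388 -0.2759  0.0054]
dish [ 0.431  -0.0944  0.0103]
white [ 0.5823 -0.1147  0.0442]
red [121 203  21   6  87] [0.5151 0.2352 0.061 ] [0.5271 0.2769 0.1053] [0.5218 0.2521 0.0926]
red [102 210   8  23 123] [0.4537 0.3053 0.0784] [0.5079 0.3256 0.1003] [0.4809 0.3147 0.0921]
red [122 212  19  24 391] [0.4477 0.2357 0.0602] [0.5053 0.2718 0.1044] [0.4775 0.2529 0.0896]
line [168   0  25  11  66] [ 1.3763  0.2267 -0.7641] [ 1.4292  0.3285 -0.7403] [ 1.4195  0.2727 -0.7495]
line [205   0  31  13 166] [ 1.3765  0.0426 -0.7649] [ 1.4331  0.1716 -0.7324] [ 1.4153  0.0849 -0.7507]
line [274   0   9   6  42] [ 1.4163 -0.1599 -0.7622] [ 1.4442 -0.1246 -0.7368] [ 1.4289 -0.1423 -0.7504]
line [287   0   6   6  30] [ 1.4138 -0.2031 -0.7599] [ 1.4427 -0.1807 -0.739 
[... 15438 characters left out ...]
 0.053 ] [ 0.5438 -0.3209  0.053 ]
[366 202   1   1   1] [ 0.5469 -0.337   0.0503] [ 0.5469 -0.337   0.0503]
[371 203   1   1   1] [ 0.5447 -0.3498  0.0511] [ 0.5447 -0.3498  0.0511]
[336 204   1   1   1] [ 0.5396 -0.2596  0.0501] [ 0.5396 -0.2596  0.0501]
[338 204   1   1   1] [ 0.5397 -0.2643  0.0524] [ 0.5397 -0.2643  0.0524]
[345 204   1   1   1] [ 0.5402 -0.2826  0.051 ] [ 0.5402 -0.2826  0.051 ]
[350 204   1   1   1] [ 0.5406 -0.2956  0.0507] [ 0.5406 -0.2956  0.0507]
[ 0.53717772 -0.36787822  0.02073247] [ 0.63398868 -0.06696744  0.08247208] [ 0.58536053 -0.21570641  0.0456852 ]
((0.5857963562011719, -0.21781548857688904), (0.09427505731582642, 0.3008342981338501), 0.5840831398963928)
```

Call:
step_arm(steps=[[[0.4, -0.8, 0, 0, 0, 0.2, 0], [0.85, -1.6, 0, 0, 0, 0.4, 0], [1.3, -2.4, 0, 0, 0, 0.6, 0], [1.75, -3.2, 0, 0, 0, 0.8, 0], [2.2, -4, 0, 0, 0, 1, 0], [2.6, -4.8, 0, 0, 0, 1.2, 0], [3.05, -5.6, 0, 0, 0, 1.4, 0], [3.5, -6.4, 0, 0, 0, 1.6, 0], [3.9, -7.2, 0, 0, 0, 1.8, 0], [4.3, -8, 0, 0, 0, 1.84, 0]]])

```text
time: 1.1
tcp_pos: [0.3507, 0.1571, 0.2244]
ee_rot: [3.141, 0.0, -3.122]
force: [0.7, -0.1, 0.8]
grip_width: 0.0472
grip_force: 0.0
```

Call:
step_arm(steps=[[[0.4, -0.8, 0, 0, 0, 0, 0], [0.85, -1.6, 0, 0, 0, 0, 0], [1.3, -2.4, 0, 0, 0, 0, 0], [1.7, -3.2, 0, 0, 0, 0, 0], [2.1, -4, -0.2, 0, 0, 0, 0], [2.5, -4.8, -0.4, 0, 0, 0, 0], [2.9, -5.6, -0.6, 0, 0, 0, 0], [3.3, -6.3, -0.8, 0, 0, 0, 0], [3.66, -7, -1, 0, 0, 0, 0], [3.66, -7.5, -1, 0, 0, 0, 0]]])

```text
time: 2.1
tcp_pos: [0.5345, -0.2184, 0.1721]
ee_rot: [3.141, -0.002, -3.123]
force: [-0.7, 0.5, 0.3]
grip_width: 0.0468
grip_force: 0.0
```

Run:
```python
from h import *
a,W,_=cap('wrist'); cv2.imwrite('pics/w1.png',a); np.save('w1.npy',W); st()
m=(W[...,2]>.055)&(W[...,2]<.1)&(W[...,0]>.52)&(W[...,0]<.6)
k,l,s,c=cv2.connectedComponentsWithStats(m.astype(np.uint8))
for i in range(1,k):
    if s[i,4]>60: print(s[i],np.round(np.median(W[l==i],0),4),W[l==i].min(0),W[l==i].max(0))
```

```text
{'time': 2.15, 'tcp_pos': [0.534, -0.222, 0.1726], 'ee_rot': [-3.1387, -0.0017, -3.1246], 'force': [0.784, -1.9833, 0.3251], 'grip_width': 0.0471, 'grip_force': 0.0, 'q': [-0.512, 0.3141, 1.5817, -0.0036, 1.2458, -2.0986]}
[134 207  23  23 381] [ 0.5593 -0.3146  0.0761] [ 0.55221577 -0.3246582   0.06328485] [ 0.56934214 -0.30739463  0.07826061]
[246 208  19  22 341] [ 0.5579 -0.2155  0.0764] [ 0.55061869 -0.22374301  0.06331088] [ 0.56792114 -0.20705853  0.07850164]
[354 209  23  22 381] [ 0.5571 -0.1165  0.0766] [ 0.54959358 -0.12375468  0.06397106] [ 0.56699891 -0.10639338  0.07895971]
```

View pics/w1.png

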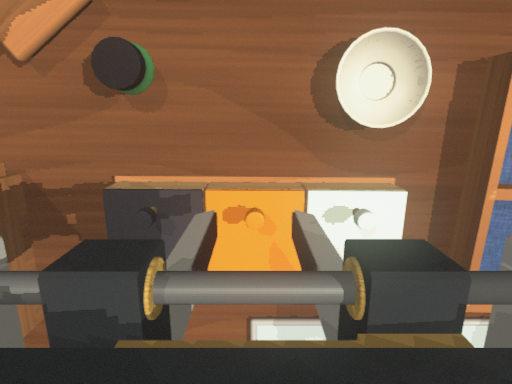

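Call:
step_arm(steps=[[[0.5, 0.02, 0, 0, 0, 0, -0.2], [0.5, 0.02, -0.6, 0, 0, 0, -0.2], [0.5, 0.02, -1.2, 0, 0, 0, -0.2], [0.5, 0.02, -1.7, 0, 0, 0, -0.2], [0.5, 0.02, -2.07, 0, 0, 0, -0.2], [0.5, 0.02, -2.07, 0, 0, 0, -0.2], [0.5, 0.02, -2.07, 0, 0, 0, -1], [0.5, 0.02, -2.07, 0, 0, 0, -1], [0.5, 0.02, -2.07, 0, 0, 0, -1], [0.5, 0.02, -2.07, 0, 0, 0, -1]]], grip_force=15)

```text
time: 3.15
tcp_pos: [0.5595, -0.2173, 0.0725]
ee_rot: [-3.137, 0.003, -3.122]
force: [-0.6, -4.6, 0.4]
grip_width: 0.0175
grip_force: 15.0
```

Run:
```python
from h import *
st()
r=np.hypot(.073,.029);a0=np.arctan2(.029,-.073)
for th in np.linspace(0,1.85,15):
    a=a0-th; print(round(th,2),np.round(np.array([r*np.cos(a)+.073,r*np.sin(a)-.029])/.05,2))
```

```text
{'time': 3.15, 'tcp_pos': [0.5595, -0.2173, 0.0725], 'ee_rot': [-3.1373, 0.0027, -3.1217], 'force': [-0.6311, -4.5675, 0.3722], 'grip_width': 0.0175, 'grip_force': 15.0, 'q': [-0.4848, 0.4295, 1.6729, -0.0029, 1.0348, -2.074]}
0.0 [ 0. -0.]
0.13 [0.09 0.19]
0.26 [0.2  0.36]
0.4 [0.34 0.52]
0.53 [0.49 0.66]
0.66 [0.66 0.77]
0.79 [0.85 0.87]
0.92 [1.04 0.94]
1.06 [1.25 0.98]
1.19 [1.45 0.99]
1.32 [1.66 0.98]
1.45 [1.87 0.94]
1.59 [2.06 0.87]
1.72 [2.25 0.78]
1.85 [2.42 0.66]
```

Call:
step_arm(steps=[[[0.04, 0, 0.1, 0, 0, 0, -1], [0.09, 0, 0.19, 0, 0, 0, -1], [0.14, 0, 0.28, 0, 0, 0, -1], [0.2, 0, 0.36, 0, 0, 0, -1], [0.34, 0.01, 0.52, 0, 0, 0, -1], [0.49, 0.01, 0.66, 0, 0, 0, -1], [0.66, 0.01, 0.77, 0, 0, 0, -1], [0.85, 0.01, 0.87, 0, 0, 0, -1], [1.04, 0.02, 0.94, 0, 0, 0, -1], [1.25, 0.02, 0.98, 0, 0, 0, -1]]])

```text
time: 4.15
tcp_pos: [0.6206, -0.2165, 0.1213]
ee_rot: [-3.137, -0.001, -3.122]
force: [-2.7, -5.6, 0.9]
grip_width: 0.0174
grip_force: 15.0
```

Call:
step_arm(steps=[[[0.2, 0, 0.01, 0, 0, 0, -1], [0.41, 0, 0, 0, 0, 0, -1], [0.62, 0, -0.04, 0, 0, 0, -1], [0.81, 0, -0.11, 0, 0, 0, -1], [1.0, 0, -0.2, 0, 0, 0, -1], [1.17, 0, -0.32, 0, 0, 0, -1], [1.17, 0, -0.32, 0, 0, 0, -1], [1.17, 0, -0.32, 0, 0, 0, -0.4], [1.17, 0, -0.32, 0, 0, 0, -0.4], [1.17, 0, 0.3, 0, 0, 0, -0.4]]])

```text
time: 5.15
tcp_pos: [0.6758, -0.2113, 0.1296]
ee_rot: [3.134, -0.011, -3.122]
force: [0.0, 0.4, -0.4]
grip_width: 0.0283
grip_force: 0.0
```

Call:
step_arm(steps=[[[0, 0, 0.8, 0, 0, 0, -0.4], [0, 0, 1.6, 0, 0, 0, -0.4], [-0.8, 0, 1.9, 0, 0, 0, -0.4], [-1.6, 0, 1.9, 0, 0, 0, 0], [-2.4, 0, 1.9, 0, 0, 0, 0.5], [-3.2, 0, 1.9, 0, 0, 0, 1], [-3.4, 0, 1.9, 0, 0, 0, 1], [-3.4, 0, 1.9, 0, 0, 0, 1]]])

```text
time: 5.95
tcp_pos: [0.5081, -0.213, 0.2301]
ee_rot: [3.14, -0.0, -3.123]
force: [0.3, 0.0, -0.3]
grip_width: 0.0646
grip_force: 0.0
```

Run:
```python
from h import *
a,W,_=cap('wrist'); cv2.imwrite('pics/w2.png',a); np.save('w2.npy',W); st()
a,W,_=cap('top'); cv2.imwrite('pics/t2.png',cv2.resize(a[140:280,220:420],None,fx=3,fy=3)); np.save('t2.npy',W)
```

```text
{'time': 6.0, 'tcp_pos': [0.5097, -0.2136, 0.2301], 'ee_rot': [3.1405, 0.001, -3.123], 'force': [0.6221, -0.3178, 0.0359], 'grip_width': 0.0684, 'grip_force': 0.0, 'q': [-0.5237, 0.2387, 1.5429, 0.0015, 1.3596, -2.1135]}
```

View pics/w2.png

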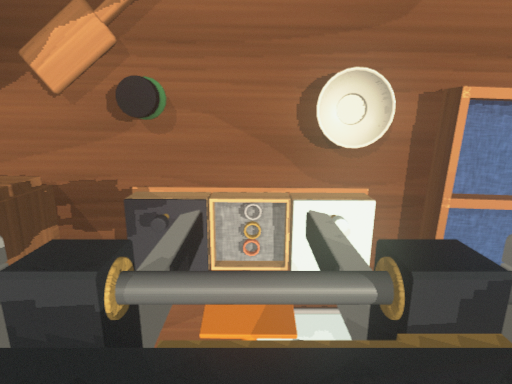

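The lid is open and three rings are visible: steel (252,212), brass (252,231), copper (252,248), with the dish at (355,108).

Run:
```python
from h import *
W=np.load('w2.npy'); a=cv2.imread('pics/w2.png')
for n,(u,v) in dict(steel=(252,212),brass=(252,231),copper=(252,248)).items():
    p=W[v-12:v+13,u-12:u+13].reshape(-1,3)
    print(n,np.round(W[v,u],4))
    for q in [p[(p[:,2]>.026)&(p[:,2]<.036)]]:
        q=q[np.hypot(*(q[:,:2]-W[v,u][:2]).T)<.0125]
        print(len(q),np.round((q.min(0)+q.max(0))/2,4),np.round(np.ptp(q,axis=0),4))
m=W[68:150,312:400].reshape(-1,3); r=m[m[:,2]>.018]
c,rad=cv2.minEnclosingCircle(r[:,:2].astype(np.float32)); print('dish',c,rad,r[:,2].max(),np.round(W[108,351],4))
print('floor',np.nanmedian(W[225:240,222:235,2]))
st()
```

```text
steel [ 0.5612 -0.2126  0.0238]
99 [ 0.5614 -0.2114  0.0303] [0.0241 0.0202 0.0067]
brass [ 0.5873 -0.2121  0.023 ]
119 [ 0.5873 -0.2121  0.0297] [0.0235 0.0204 0.0073]
copper [ 0.611  -0.2117  0.0232]
85 [ 0.6081 -0.2124  0.03  ] [0.0185 0.0194 0.0074]
dish (0.43128979206085205, -0.0920325517654419) 0.04673362150788307 0.027525779947599298 [ 0.43   -0.0928  0.0079]
floor 0.022652492699953158
{'time': 6.05, 'tcp_pos': [0.5105, -0.2139, 0.23], 'ee_rot': [3.1409, 0.0013, -3.1225], 'force': [-0.1356, -0.0976, -0.0459], 'grip_width': 0.0724, 'grip_force': 0.0, 'q': [-0.5233, 0.2399, 1.5415, 0.0013, 1.3594, -2.1135]}
```

Call:
step_arm(steps=[[[0.5, 0.05, -0.6, 0, 0, 0, -0.3], [1.01, 0.05, -1.2, 0, 0, 0, -0.3], [1.01, 0.05, -1.9, 0, 0, 0, -0.3], [1.01, 0.05, -2.6, 0, 0, 0, -0.3], [1.01, 0.05, -3.1, 0, 0, 0, -0.3], [1.01, 0.05, -3.5, 0, 0, 0, -0.3], [1.01, 0.05, -3.5, 0, 0, 0, -0.3], [1.01, 0.05, -3.5, 0, 0, 0, -0.3]]], grip_force=10)

```text
time: 6.85
tcp_pos: [0.5612, -0.2116, 0.0545]
ee_rot: [3.141, -0.0, -3.122]
force: [0.6, -0.0, 1.3]
grip_width: 0.0327
grip_force: 0.0
```

Call:
step_arm(steps=[[[0, 0, -0.21, 0, 0, 0, -0.3], [0, 0, -0.21, 0, 0, 0, -0.3], [0, 0, -0.21, 0, 0, 0, -1], [0, 0, -0.21, 0, 0, 0, -1], [0, 0, -0.21, 0, 0, 0, -1], [0, 0, -0.21, 0, 0, 0, -1], [0, 0, 0.2, 0, 0, 0, -1], [0, 0, 0.8, 0, 0, 0, -1], [0, 0, 1, 0, 0, 0, -1]]], grip_force=20)

```text
time: 7.75
tcp_pos: [0.5615, -0.2125, 0.1077]
ee_rot: [-3.139, 0.004, -3.123]
force: [-0.4, -0.4, -0.6]
grip_width: 0.0208
grip_force: 20.0
```

Call:
step_arm(steps=[[[-0.7, 0.4, 0, 0, 0, 0, -1], [-1.4, 1.0, 0, 0, 0, 0, -1], [-2.1, 1.6, 0, 0, 0, 0, -1], [-2.6, 2.1, 0, 0, 0, 0, -1], [-2.87, 2.39, -0.2, 0, 0, 0, -1], [-2.87, 2.39, -0.8, 0, 0, 0, -1], [-2.87, 2.39, -1.2, 0, 0, 0, -1], [-2.87, 2.39, -1.2, 0, 0, 0, -1], [-2.87, 2.39, -1.2, 0, 0, 0, -0.35], [-2.87, 2.39, -1.2, 0, 0, 0, -0.35]]])

```text
time: 8.75
tcp_pos: [0.4174, -0.0926, 0.0458]
ee_rot: [-3.141, 0.002, -3.123]
force: [0.2, 0.4, -0.1]
grip_width: 0.0302
grip_force: 0.0
```

Call:
step_arm(steps=[[[0, 0, 0, 0, 0, 0, -0.35], [0, 0, 0.6, 0, 0, 0, -0.35], [0, 0, 1.4, 0, 0, 0, -0.35], [0, 0, 1.8, 0, 0, 0, -0.35], [0.5, -0.4, 2.2, 0, 0, 0, -0.35], [1, -0.8, 2.2, 0, 0, 0, -0.35], [1, -0.8, 2.2, 0, 0, 0, -0.35]]])

```text
time: 9.45
tcp_pos: [0.4708, -0.1351, 0.1569]
ee_rot: [-3.138, 0.007, -3.124]
force: [-0.9, 0.3, -0.1]
grip_width: 0.0304
grip_force: 0.0
```

Run:
```python
from h import *
a,W,_=cap('wrist'); cv2.imwrite('pics/w3.png',a); np.save('w3.npy',W); st()
```

```text
{'time': 9.5, 'tcp_pos': [0.4681, -0.1334, 0.1559], 'ee_rot': [-3.1406, 0.0023, -3.1235], 'force': [-0.4736, 0.3034, -0.5375], 'grip_width': 0.0303, 'grip_force': 0.0, 'q': [-0.4207, 0.1939, 1.7986, 0.0001, 1.1466, -2.0097]}
```

View pics/w3.png

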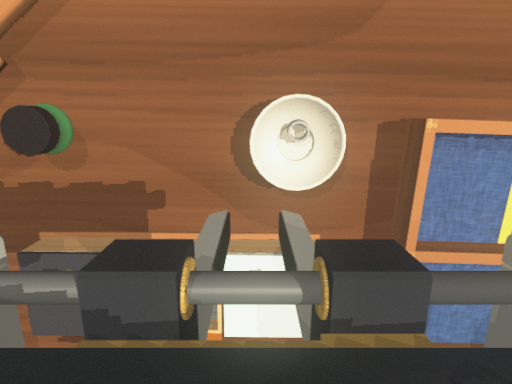

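The steel ring lies in the dish (299,130).

Call:
step_arm(steps=[[[0.7, -0.5, 0, 0, 0, 0, -0.3], [1.4, -1.0, 0, 0, 0, 0, -0.3], [2.1, -1.5, 0, 0, 0, 0, -0.3], [2.38, -1.6, -0.4, 0, 0, 0, -0.3], [2.38, -1.6, -1.0, 0, 0, 0, -0.3], [2.38, -1.6, -1.6, 0, 0, 0, -0.3], [2.38, -1.6, -2, 0, 0, 0, -0.3], [2.38, -1.6, -2.2, 0, 0, 0, -0.3], [2.38, -1.6, -2.22, 0, 0, 0, -0.3], [2.38, -1.6, -2.22, 0, 0, 0, -0.3]]])

```text
time: 10.5
tcp_pos: [0.5857, -0.2121, 0.0447]
ee_rot: [-3.141, 0.001, -3.122]
force: [0.1, -0.1, -0.3]
grip_width: 0.0328
grip_force: 0.0
```

Call:
step_arm(steps=[[[0, 0, 0, 0, 0, 0, -1], [0, 0, 0, 0, 0, 0, -1], [0, 0, 0, 0, 0, 0, -1], [0, 0, 0, 0, 0, 0, -1], [0, 0, 0.5, 0, 0, 0, -1], [0, 0, 1.2, 0, 0, 0, -1], [0, 0, 1.2, 0, 0, 0, -1]]], grip_force=20)

```text
time: 11.2
tcp_pos: [0.5884, -0.2136, 0.1085]
ee_rot: [-3.137, 0.008, -3.122]
force: [0.7, -1.0, 0.9]
grip_width: 0.0205
grip_force: 20.0
```

Call:
step_arm(steps=[[[-0.7, 0.4, 0, 0, 0, 0, -1], [-1.4, 1.0, 0, 0, 0, 0, -1], [-2.1, 1.6, 0, 0, 0, 0, -1], [-2.7, 2.0, 0, 0, 0, 0, -1], [-2.97, 2.16, -0.2, 0, 0, 0, -1], [-2.97, 2.16, -0.8, 0, 0, 0, -1], [-2.97, 2.16, -1.1, 0, 0, 0, -1], [-2.97, 2.16, -1.1, 0, 0, 0, -1], [-2.97, 2.16, -1.1, 0, 0, 0, -0.35], [-2.97, 2.16, -1.1, 0, 0, 0, -0.35]]])

```text
time: 12.2
tcp_pos: [0.4377, -0.1045, 0.0496]
ee_rot: [-3.141, 0.001, -3.123]
force: [0.1, -0.9, 0.5]
grip_width: 0.0301
grip_force: 0.0
```

Call:
step_arm(steps=[[[0, 0, 0, 0, 0, 0, -0.35], [0, 0, 0.6, 0, 0, 0, -0.35], [0, 0, 1.4, 0, 0, 0, -0.35], [0, 0, 2, 0, 0, 0, -0.35], [0.6, -0.5, 3, 0, 0, 0, -0.35], [1.4, -1.1, 3.5, 0, 0, 0, -0.35], [1.4, -1.1, 3.5, 0, 0, 0, -0.35], [1.4, -1.1, 3.5, 0, 0, 0, -0.35]]])

```text
time: 13.0
tcp_pos: [0.5097, -0.1611, 0.2261]
ee_rot: [-3.139, 0.005, -3.123]
force: [0.0, -0.5, -0.5]
grip_width: 0.0303
grip_force: 0.0
```

Run:
```python
from h import *
a,W,_=cap('wrist'); cv2.imwrite('pics/w4.png',a); np.save('w4.npy',W); st()
```

```text
{'time': 13.05, 'tcp_pos': [0.5074, -0.1595, 0.2245], 'ee_rot': [-3.1414, 0.0009, -3.1231], 'force': [-0.3739, 0.8001, -0.392], 'grip_width': 0.0305, 'grip_force': 0.0, 'q': [-0.4357, 0.2104, 1.5954, 0.0002, 1.335, -2.025]}
```

View pics/w4.png

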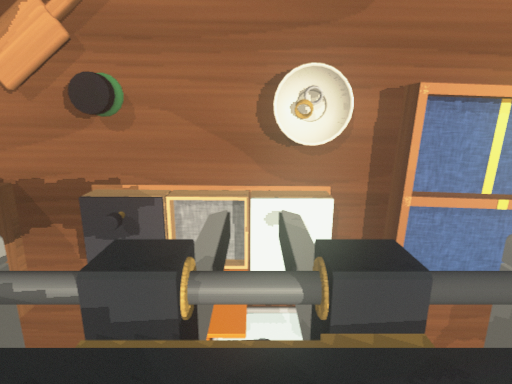

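Two rings are in the dish (312,95 and 303,109). I'll check where the open lid stands before taking the copper ring beside it.

Run:
```python
from h import *
W=np.load('t2.npy'); m=(W[...,1]<-.18)&(W[...,1]>-.25)&(W[...,0]>.62)&(W[...,0]<.72)&(W[...,2]>.03)
p=W[m]
for z0 in np.arange(.03,.17,.015):
    q=p[(p[:,2]>=z0)&(p[:,2]<z0+.015)]
    if len(q): print(round(z0,3),len(q),q[:,0].min().round(4),np.median(q[:,0]).round(4),q[:,0].max().round(4))
W=np.load('w2.npy');print(np.round(W[303:338:5,250],4))
```

```text
0.03 61 0.6286 0.6316 0.6357
0.045 47 0.6334 0.6357 0.6388
0.06 57 0.6355 0.639 0.6421
0.075 55 0.6399 0.6427 0.6454
0.09 67 0.6428 0.6461 0.6802
0.105 112 0.6468 0.6516 0.685
0.12 107 0.6505 0.6545 0.66
0.135 1 0.6533 0.6533 0.6533
[[ 0.4863 -0.2135  0.3268]
 [ 0.6468 -0.2131  0.0999]
 [ 0.6492 -0.213   0.1052]
 [ 0.6507 -0.2129  0.1115]
 [ 0.6511 -0.2128  0.1189]
 [ 0.6518 -0.2128  0.1256]
 [ 0.654  -0.2127  0.1302]]
```

Call:
step_arm(steps=[[[0.7, -0.4, 0, 0, 0, 0, -0.3], [1.4, -0.8, -0.3, 0, 0, 0, -0.3], [2.02, -1.06, -0.8, 0, 0, 0, -0.3], [2.02, -1.06, -1.5, 0, 0, 0, -0.3], [2.02, -1.06, -2.2, 0, 0, 0, -0.3], [2.02, -1.06, -2.8, 0, 0, 0, -0.3], [2.02, -1.06, -3.2, 0, 0, 0, -0.3], [2.02, -1.06, -3.5, 0, 0, 0, -0.3], [2.02, -1.06, -3.6, 0, 0, 0, -0.3], [2.02, -1.06, -3.6, 0, 0, 0, -0.3]]])

```text
time: 14.05
tcp_pos: [0.6062, -0.2109, 0.0431]
ee_rot: [3.14, -0.003, -3.122]
force: [-1.0, -0.1, -0.6]
grip_width: 0.033
grip_force: 0.0
```

Call:
step_arm(steps=[[[0, 0, 0, 0, 0, 0, -1], [0, 0, 0, 0, 0, 0, -1], [0, 0, 0, 0, 0, 0, -1], [0, 0, 0, 0, 0, 0, -1], [0, 0, 0.5, 0, 0, 0, -1], [0, 0, 1.2, 0, 0, 0, -1], [0, 0, 1.2, 0, 0, 0, -1]]], grip_force=20)

```text
time: 14.75
tcp_pos: [0.6111, -0.2136, 0.109]
ee_rot: [-3.137, 0.009, -3.122]
force: [1.5, 0.3, 0.6]
grip_width: 0.0207
grip_force: 20.0
```

Call:
step_arm(steps=[[[-0.7, 0.3, 0.3, 0, 0, 0, -1], [-1.5, 0.6, 0.4, 0, 0, 0, -1], [-2.2, 1.2, 0.4, 0, 0, 0, -1], [-2.8, 1.9, 0.4, 0, 0, 0, -1], [-3.3, 2.5, 0.3, 0, 0, 0, -1], [-3.42, 2.64, -0.3, 0, 0, 0, -1], [-3.42, 2.64, -0.8, 0, 0, 0, -1], [-3.42, 2.64, -1.05, 0, 0, 0, -1], [-3.42, 2.64, -1.05, 0, 0, 0, -1], [-3.42, 2.64, -1.05, 0, 0, 0, -0.35]]])

```text
time: 15.75
tcp_pos: [0.437, -0.0802, 0.0515]
ee_rot: [3.141, -0.0, -3.123]
force: [0.5, -0.3, 0.2]
grip_width: 0.0263
grip_force: 0.0
```

Call:
step_arm(steps=[[[0, 0, 0, 0, 0, 0, -0.35], [0, 0, 0, 0, 0, 0, -0.35], [0, 0, 0.6, 0, 0, 0, -0.35], [0, 0, 1.4, 0, 0, 0, -0.35], [0, 0, 2, 0, 0, 0, -0.35], [0.6, -0.5, 3, 0, 0, 0, -0.35], [1.4, -1.1, 3.5, 0, 0, 0, -0.35], [1.4, -1.1, 3.5, 0, 0, 0, -0.35], [1.4, -1.1, 3.5, 0, 0, 0, -0.35]]])

```text
time: 16.65
tcp_pos: [0.5097, -0.1371, 0.2286]
ee_rot: [-3.139, 0.005, -3.124]
force: [-0.4, 0.3, 0.4]
grip_width: 0.0306
grip_force: 0.0
```

Run:
```python
from h import *
a,W,_=cap('wrist'); cv2.imwrite('pics/w5.png',cv2.resize(a[40:180,240:400],None,fx=4,fy=4)); np.save('w5.npy',W); st()
a,W,_=cap('top'); cv2.imwrite('pics/t5.png',a); np.save('t5.npy',W)
```

```text
{'time': 16.7, 'tcp_pos': [0.5073, -0.1355, 0.227], 'ee_rot': [-3.1415, 0.0008, -3.1233], 'force': [0.2168, -0.8457, -1.1916], 'grip_width': 0.0303, 'grip_force': 0.0, 'q': [-0.3938, 0.1988, 1.6045, 0.0003, 1.3375, -1.983]}
```

View pics/w5.png

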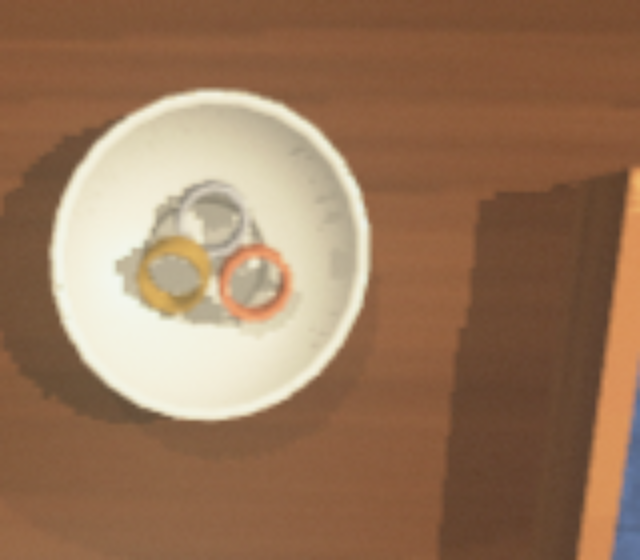

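View pics/t5.png

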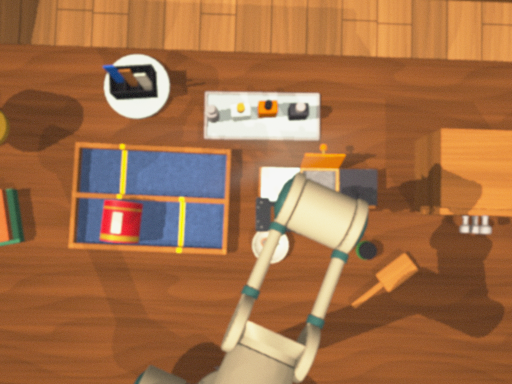

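All three rings (steel 212,215, brass 173,275, copper 255,283 in the crop) lie in the middle of the dish, and the red drum is still at its start. Next I close the amber lid by its knob.

Call:
step_arm(steps=[[[0.7, -0.4, 0, 0, 0, 0, -0.3], [1.5, -0.8, 0, 0, 0, 0, -0.3], [2.3, -1.2, 0, 0, 0, 0, -0.3], [3, -1.6, 0, 0, 0, 0, -0.3], [3.38, -1.6, -0.4, 0, 0, 0, -0.3], [3.38, -1.6, -1.2, 0, 0, 0, -0.3], [3.38, -1.6, -1.9, 0, 0, 0, -0.3], [3.38, -1.6, -2.3, 0, 0, 0, -0.3], [3.38, -1.6, -2.44, 0, 0, 0, -0.3], [3.38, -1.6, -2.44, 0, 0, 0, -0.3]]])

```text
time: 17.75
tcp_pos: [0.6743, -0.2139, 0.1029]
ee_rot: [3.14, -0.004, -3.122]
force: [0.3, -0.0, 0.4]
grip_width: 0.0328
grip_force: 0.0
```

Call:
step_arm(steps=[[[0, 0, 0, 0, 0, 0, -1], [0, 0, 0, 0, 0, 0, -1], [0, 0, 0, 0, 0, 0, -1], [0, 0, 0, 0, 0, 0, -1]]], grip_force=15)

```text
time: 18.15
tcp_pos: [0.677, -0.216, 0.1062]
ee_rot: [-3.14, 0.003, -3.123]
force: [1.3, -0.9, 2.5]
grip_width: 0.0173
grip_force: 15.0
```

Call:
step_arm(steps=[[[-0.13, 0, 0.09, 0, 0, 0, -1], [-0.32, 0, 0.18, 0, 0, 0, -1], [-0.51, 0, 0.25, 0, 0, 0, -1], [-0.72, 0, 0.29, 0, 0, 0, -1], [-0.93, 0, 0.3, 0, 0, 0, -1], [-1.13, 0, 0.29, 0, 0, 0, -1], [-1.34, -0.01, 0.25, 0, 0, 0, -1], [-1.53, -0.01, 0.18, 0, 0, 0, -1], [-1.72, -0.01, 0.08, 0, 0, 0, -1]]])

```text
time: 19.05
tcp_pos: [0.589, -0.2169, 0.1094]
ee_rot: [-3.139, 0.001, -3.123]
force: [1.5, -5.5, 1.5]
grip_width: 0.0173
grip_force: 15.7
```

Call:
step_arm(steps=[[[-0.17, 0, -0.11, 0, 0, 0, -1], [-0.32, 0, -0.25, 0, 0, 0, -1], [-0.46, 0, -0.41, 0, 0, 0, -1], [-0.57, 0, -0.58, 0, 0, 0, -1], [-0.65, 0, -0.77, 0, 0, 0, -1], [-0.65, 0, -0.82, 0, 0, 0, -1], [-0.65, 0, -0.82, 0, 0, 0, -1], [-0.65, 0, -0.82, 0, 0, 0, -1]]])

```text
time: 19.85
tcp_pos: [0.5548, -0.2173, 0.0686]
ee_rot: [-3.139, -0.003, -3.122]
force: [-3.2, -7.4, 5.2]
grip_width: 0.0178
grip_force: 15.0
```

Call:
step_arm(steps=[[[0, 0, 0, 0, 0, 0, -0.5], [0, 0, 0, 0, 0, 0, -0.4], [0, 0, 0.6, 0, 0, 0, -0.4], [0, 0, 1.4, 0, 0, 0, -0.4], [0, 0.3, 2.2, 0, 0, -0.8, -0.4], [-0.1, 1, 2.8, 0, 0, -1.6, -0.4], [-0.2, 1.8, 3, 0, 0, -2.4, 0], [-0.3, 2.6, 3, 0, 0, -3.2, 0.2], [-0.4, 3.4, 3, 0, 0, -4, 0.2], [-0.5, 4.2, 3, 0, 0, -4.8, 0.2]]])

```text
time: 20.85
tcp_pos: [0.5305, -0.003, 0.2171]
ee_rot: [3.141, -0.003, 2.486]
force: [0.7, -0.4, -0.8]
grip_width: 0.0552
grip_force: 0.0
```

Call:
step_arm(steps=[[[-0.1, 0.8, 0, 0, 0, -0.8, 0.2], [-0.2, 1.6, 0, 0, 0, -1.6, 0.2], [-0.3, 2.4, 0, 0, 0, -2.4, 0.2], [-0.4, 3.2, 0, 0, 0, -3.2, 0.2], [-0.6, 4, 0, 0, 0, -4, 0.2], [-0.8, 4.8, 0, 0, 0, -4.8, 0.2], [-1, 5.6, 0, 0, 0, -5.6, 0.2], [-1.12, 6.4, 0, 0, 0, -6.4, 0.2], [-1.12, 7.2, 0, 0, 0, -6.5, 0.2], [-1.12, 7.6, 0, 0, 0, -6.5, 0.2]]])

```text
time: 21.85
tcp_pos: [0.4742, 0.3773, 0.2168]
ee_rot: [-3.139, -0.001, 1.586]
force: [-0.4, -0.2, 0.6]
grip_width: 0.0565
grip_force: 0.0
```

```bash
cat > drum.py <<'E'
from h import *
import sys
a,W,_=cap('top'); st(); cv2.imwrite('pics/%s.png'%sys.argv[1],a)
hs=a.astype(int); red=(hs[...,2]>140)&(hs[...,1]<60)&(hs[...,0]<70)
d=W[(W[...,0]>.4)&(W[...,0]<.56)&(W[...,1]>.04)&(W[...,1]<.42)&(W[...,2]>.06)&(W[...,2]<.112)]
p=d[:,1:]
# circle fit, radius .0475, z .0555: robust
from scipy.optimize import least_squares
r=least_squares(lambda q:np.hypot(p[:,0]-q[0],p[:,1]-.0555)-.0475,[np.median(p[:,0])],loss='soft_l1',f_scale=.003)
print('drum y',r.x,len(p),'x',d[:,0].min(),d[:,0].max())
for lo,hi in((.43,.47),(.49,.53)):
    k=d[(d[:,0]>lo)&(d[:,0]<hi)];
    if len(k)>20: print(lo,least_squares(lambda q:np.hypot(k[:,1]-q[0],k[:,2]-.0555)-.0475,[np.median(k[:,1])],loss='soft_l1',f_scale=.003).x)
yel=(hs[...,2]>190)&(hs[...,1]>160)&(hs[...,0]<60)&(W[...,2]<.02)&(W[...,0]>.41)&(W[...,0]<.54)&(W[...,1]>.1)&(W[...,1]<.19)
q=W[yel]; print('line',len(q),q.mean(0) if len(q) else '', np.polyfit(q[:,0]-.477,q[:,1],1) if len(q)>5 else '')
m=W[(W[...,1]<-.18)&(W[...,1]>-.25)&(W[...,0]>.54)&(W[...,0]<.63)]; print('amber lid z',np.nanmedian(m[:,2]), np.polyfit(m[m[:,2]<.055][:,0],m[m[:,2]<.055][:,2],1)[0])
E
python3 drum.py t6
```

```text
{'time': 21.9, 'tcp_pos': [0.4748, 0.3791, 0.2166], 'ee_rot': [-3.1392, -0.0028, 1.5868], 'force': [1.2629, 2.3564, 0.3508], 'grip_width': 0.0563, 'grip_force': 0.0, 'q': [0.5571, 0.3293, 1.4462, 0.0037, 1.3667, 0.5404]}
drum y [0.28476708] 1553 x 0.43025283185766544 0.5332051953071516
0.43 [0.28692458]
0.49 [0.2827026]
line 124 [0.47877981 0.14044146 0.00912395] [-0.01185683  0.14046256]
amber lid z 0.045808581601899684 -0.0037637818337872466
```

View pics/t6.png

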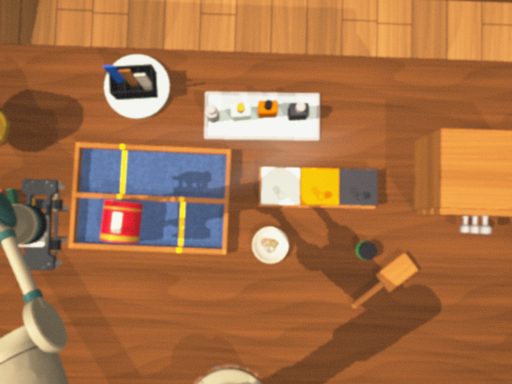

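The amber lid (320,186) is shut flat, the rings are in the dish (270,244), and the drum (120,222) has not moved. Now I lower the open fingers behind it.

Call:
step_arm(steps=[[[0, 0, -0.5, 0, 0, -0.2, 0.3], [0, 0, -1.2, 0, 0, -0.2, 0.3], [0, 0, -1.9, 0, 0, -0.2, 0.3], [0, 0, -2.6, 0, 0, -0.2, 0.3], [0, 0, -3.0, 0, 0, -0.2, 0.3], [0, 0, -3.15, 0, 0, -0.2, 0.3], [0, 0, -3.15, 0, 0, -0.2, 0.3], [0, -0.1, -3.15, 0, 0, -0.2, 0.3], [0, -0.2, -3.15, 0, 0, -0.2, 0.3]]])

```text
time: 22.8
tcp_pos: [0.4774, 0.3644, 0.0615]
ee_rot: [3.139, -0.001, 1.555]
force: [-0.1, 0.6, 0.5]
grip_width: 0.0609
grip_force: 0.0
```

Call:
step_arm(steps=[[[0, -0.06, 0, 0, 0, 0, 0.3], [0, -0.12, 0, 0, 0, 0, 0.3], [0, -0.18, 0, 0, 0, 0, 0.3], [0, -0.24, 0, 0, 0, 0, 0.3], [0, -0.3, 0, 0, 0, 0, 0.3], [0, -0.36, 0, 0, 0, 0, 0.3], [0, -0.42, 0, 0, 0, 0, 0.3], [0, -0.48, 0, 0, 0, 0, 0.3], [0, -0.54, 0, 0, 0, 0, 0.3], [0, -0.6, 0, 0, 0, 0, 0.3]]])

```text
time: 23.8
tcp_pos: [0.4764, 0.3341, 0.0599]
ee_rot: [3.142, 0.0, 1.555]
force: [0.4, 0.2, -0.4]
grip_width: 0.0609
grip_force: 0.1
```

```bash
python3 drum.py t7
```

```text
{'time': 23.85, 'tcp_pos': [0.4764, 0.3336, 0.0599], 'ee_rot': [-3.1414, 0.0006, 1.555], 'force': [0.8049, 0.0222, 0.4462], 'grip_width': 0.0611, 'grip_force': 0.0, 'q': [0.4916, 0.4212, 1.7261, -0.0005, 0.9947, 0.5077]}
drum y [0.27430063] 1558 x 0.4302874718609837 0.5333687991426157
0.43 [0.27649545]
0.49 [0.2724387]
line 113 [0.48066152 0.14057611 0.0084611 ] [-0.01773989  0.14064107]
amber lid z 0.04554746602332495 0.0011484124602641464
```

Call:
step_arm(steps=[[[0, -0.06, 0, 0, 0, 0, 0.3], [0, -0.12, 0, 0, 0, 0, 0.3], [0, -0.18, 0, 0, 0, 0, 0.3], [0, -0.24, 0, 0, 0, 0, 0.3], [0, -0.3, 0, 0, 0, 0, 0.3], [0, -0.36, 0, 0, 0, 0, 0.3], [0, -0.42, 0, 0, 0, 0, 0.3], [0, -0.48, 0, 0, 0, 0, 0.3], [0, -0.54, 0, 0, 0, 0, 0.3], [0, -0.6, 0, 0, 0, 0, 0.3]]])

```text
time: 24.85
tcp_pos: [0.4764, 0.3041, 0.06]
ee_rot: [3.142, 0.0, 1.555]
force: [-0.1, -0.1, 0.4]
grip_width: 0.0613
grip_force: 0.0
```

Call:
step_arm(steps=[[[0, -0.06, 0, 0, 0, 0, 0.3], [0, -0.12, 0, 0, 0, 0, 0.3], [0, -0.18, 0, 0, 0, 0, 0.3], [0, -0.24, 0, 0, 0, 0, 0.3], [0, -0.3, 0, 0, 0, 0, 0.3], [0, -0.36, 0, 0, 0, 0, 0.3], [0, -0.42, 0, 0, 0, 0, 0.3], [0, -0.48, 0, 0, 0, 0, 0.3], [0, -0.54, 0, 0, 0, 0, 0.3], [0, -0.6, 0, 0, 0, 0, 0.3]]])

```text
time: 25.85
tcp_pos: [0.4765, 0.2741, 0.06]
ee_rot: [3.141, 0.0, 1.555]
force: [0.7, -0.1, -0.3]
grip_width: 0.0616
grip_force: 0.0
```

Call:
step_arm(steps=[[[0, -0.06, 0, 0, 0, 0, 0.3], [0, -0.12, 0, 0, 0, 0, 0.3], [0, -0.18, 0, 0, 0, 0, 0.3], [0, -0.24, 0, 0, 0, 0, 0.3], [0, -0.3, 0, 0, 0, 0, 0.3], [0, -0.36, 0, 0, 0, 0, 0.3], [0, -0.42, 0, 0, 0, 0, 0.3], [0, -0.48, 0, 0, 0, 0, 0.3], [0, -0.54, 0, 0, 0, 0, 0.3], [0, -0.6, 0, 0, 0, 0, 0.3]]])

```text
time: 26.85
tcp_pos: [0.4765, 0.2441, 0.06]
ee_rot: [3.141, 0.0, 1.555]
force: [-0.2, 0.7, 0.2]
grip_width: 0.061
grip_force: 0.0
```

```bash
python3 drum.py t8
```

```text
{'time': 26.9, 'tcp_pos': [0.4764, 0.2437, 0.06], 'ee_rot': [-3.1415, 0.0005, 1.5549], 'force': [-1.0801, -0.4761, 0.1747], 'grip_width': 0.0609, 'grip_force': 0.0, 'q': [0.343, 0.3627, 1.8294, -0.0005, 0.9498, 0.3592]}
drum y [0.18473597] 1519 x 0.42251986559767923 0.5261471514664956
0.43 [0.18647586]
0.49 [0.18252715]
line 101 [0.47402629 0.14004594 0.00905627] [-0.02563279  0.13996971]
amber lid z 0.04578351626615679 -0.004115565961977627
```

Call:
step_arm(steps=[[[0, -0.06, 0, 0, 0, 0, 0.3], [0, -0.12, 0, 0, 0, 0, 0.3], [0, -0.18, 0, 0, 0, 0, 0.3], [0, -0.24, 0, 0, 0, 0, 0.3], [0, -0.3, 0, 0, 0, 0, 0.3], [0, -0.36, 0, 0, 0, 0, 0.3], [0, -0.42, 0, 0, 0, 0, 0.3], [0, -0.47, 0, 0, 0, 0, 0.3], [0, -0.52, 0, 0, 0, 0, 0.3], [0, -0.56, 0, 0, 0, 0, 0.3]]])

```text
time: 27.9
tcp_pos: [0.4765, 0.2161, 0.06]
ee_rot: [3.141, 0.0, 1.555]
force: [0.2, 1.0, -0.8]
grip_width: 0.0613
grip_force: 0.0
```

Call:
step_arm(steps=[[[0, -0.04, 0, 0, 0, 0, 0.3], [0, -0.08, 0, 0, 0, 0, 0.3], [0, -0.12, 0, 0, 0, 0, 0.3], [0, -0.16, 0, 0, 0, 0, 0.3], [0, -0.19, 0, 0, 0, 0, 0.3], [0, -0.22, 0, 0, 0, 0, 0.3], [0, -0.24, 0, 0, 0, 0, 0.3], [0, -0.26, 0, 0, 0, 0, 0.3], [0, -0.26, 0, 0, 0, 0, 0.3], [0, -0.26, 0, 0, 0, 0, 0.3]]])

```text
time: 28.9
tcp_pos: [0.4765, 0.2033, 0.06]
ee_rot: [3.141, 0.0, 1.555]
force: [0.1, -0.3, 0.2]
grip_width: 0.0613
grip_force: 0.0
```

Call:
step_arm(steps=[[[0, 0.1, 0, 0, 0, 0, 0.3], [0, 0.3, 0, 0, 0, 0, 0.3], [0, 0.6, 0, 0, 0, 0, 0.3], [0, 1, 0.4, 0, 0, 0, 0.3], [0, 1.5, 1.2, 0, 0, 0, 0.3], [0, 2, 2, 0, 0, 0, 0.3], [0, 2.8, 2.8, 0, 0, 0, 0.3], [0, 3.5, 3, 0, 0, 0, 0.3], [0, 3.5, 3, 0, 0, 0, 0.3], [0, 3.5, 3, 0, 0, 0, 0.3]]])

```text
time: 29.9
tcp_pos: [0.4757, 0.3798, 0.2098]
ee_rot: [-3.142, 0.0, 1.558]
force: [-0.5, -0.6, 0.2]
grip_width: 0.0612
grip_force: 0.0
```

```bash
python3 drum.py t9
python3 - <<'E'
import cv2
a=cv2.imread('pics/t9.png');cv2.imwrite('pics/t9c.png',cv2.resize(a[130:270,60:310],None,fx=3,fy=3))
E
```

```text
{'time': 29.95, 'tcp_pos': [0.4754, 0.3785, 0.2091], 'ee_rot': [-3.1401, 0.0016, 1.5564], 'force': [0.6609, 0.4948, 0.2322], 'grip_width': 0.0611, 'grip_force': 0.0, 'q': [0.5583, 0.3348, 1.4568, -0.0006, 1.3521, 0.5728]}
drum y [0.1431128] 1537 x 0.4210982966171492 0.5246211206348307
0.43 [0.14456185]
0.49 [0.14078683]
line 14 [0.5302851  0.14017813 0.00891832] [0.08606768 0.13559201]
amber lid z 0.04592417450596557 0.0028299586712051835
```

View pics/t9c.png

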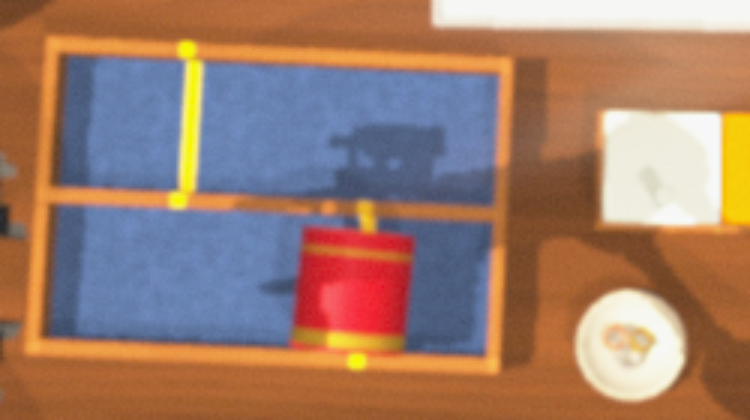

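The drum (353,290) is centred on its line, whose ends show at (367,215) and (357,361), and the rings are in the dish (630,342). One check that it is at rest before handing in.

Call:
step_arm(steps=[[[0, 0, 0.2, 0, 0, 0, 0.3], [0, 0, 0.2, 0, 0, 0, 0.3], [0, 0, 0.2, 0, 0, 0, 0.3], [0, 0, 0.2, 0, 0, 0, 0.3], [0, 0, 0.2, 0, 0, 0, 0.3], [0, 0, 0.2, 0, 0, 0, 0.3], [0, 0, 0.2, 0, 0, 0, 0.3], [0, 0, 0.2, 0, 0, 0, 0.3]]])

```text
time: 30.75
tcp_pos: [0.4764, 0.3783, 0.2199]
ee_rot: [3.142, 0.0, 1.555]
force: [0.3, -0.7, -1.0]
grip_width: 0.061
grip_force: 0.0
```

```bash
python3 drum.py t10 | tee o.txt
python3 - <<'E'
from h import *
y=float(open('o.txt').read().split('drum y [')[1].split(']')[0])
if abs(y-.1407)<.006: print(workorder.sign_off())
E
```

```text
{'time': 30.8, 'tcp_pos': [0.4764, 0.3784, 0.2199], 'ee_rot': [-3.1416, 0.0001, 1.555], 'force': [-0.2595, -0.5947, -0.0604], 'grip_width': 0.061, 'grip_force': 0.0, 'q': [0.5569, 0.3287, 1.4388, -0.0, 1.3742, 0.5727]}
drum y [0.14312894] 1530 x 0.4210364536533811 0.5245719516777911
0.43 [0.14464513]
0.49 [0.14092503]
line 13 [0.5307049  0.14033799 0.00927502] [0.01487228 0.13953928]
amber lid z 0.04575626757031834 -0.0006691435683093247
the job is handed in; nothing more can be done
None
```

I handed the job in at about 31 s, with no verdict returned: all three rings are in the white dish, the amber lid is shut flat, and the crimson drum is at rest about 2.5 mm off its brass line (the teal drum was absent).

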